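# Refill the numbered spice carousel and stand the pusher on its drying peg

### The job

Load the kitchen carousel after cooking: put every spice jar that is out on the counter upright into the carousel pocket that bears as many raised dots as the jar's lid, working up from the lowest number to the highest, and leave the pockets of missing jars empty. When the jars are in, turn the square white feed-tube pusher mouth down over the peg in the middle of the carousel so that it stands on the collar to dry. Leave the dish, spoon, spatula, glass lid, bowl and mug where they are.

Things in the scene. Friction and masses are not known exactly. Their poses are not given: they have to be found in the camera images.
- carousel: Heavy spice carousel at any yaw; does not turn. Dark wooden disc, 316 mm wide, 12 mm thick, with five round steel pockets at 72 degrees round it and a steel column (32 mm wide) with collar and peg in the middle. White raised dots (9 mm) on the disc's rim outside each pocket number it, 1 to 5 anticlockwise from above. Origin: axis, underside; x to the one-dot pocket, z up.
- collar (a point): Centre of the upper face of the column's round steel collar (80 mm wide), 90 mm above the counter, axes as the carousel's. From it a wooden drying peg, 18 mm in diameter, tapered over its last 11 mm, rises 75 mm (tip 165 mm above the counter).
- pocket1 (a point): Centre of the floor of the pocket with one dot, 12 mm above the counter, 105 mm from the carousel's axis; axes as the carousel's. The pocket is round, open on top, 62 mm wide inside, 68 mm outside; its wall rises 20 mm above its floor.
- pocket2 (a point): Centre of the floor of the pocket with two dots, 12 mm above the counter, 105 mm from the carousel's axis; axes as the carousel's. The pocket is round, open on top, 62 mm wide inside, 68 mm outside; its wall rises 20 mm above its floor.
- pocket3 (a point): Centre of the floor of the pocket with three dots, 12 mm above the counter, 105 mm from the carousel's axis; axes as the carousel's. The pocket is round, open on top, 62 mm wide inside, 68 mm outside; its wall rises 20 mm above its floor.
- pocket4 (a point): Centre of the floor of the pocket with four dots, 12 mm above the counter, 105 mm from the carousel's axis; axes as the carousel's. The pocket is round, open on top, 62 mm wide inside, 68 mm outside; its wall rises 20 mm above its floor.
- pocket5 (a point): Centre of the floor of the pocket with five dots, 12 mm above the counter, 105 mm from the carousel's axis; axes as the carousel's. The pocket is round, open on top, 62 mm wide inside, 68 mm outside; its wall rises 20 mm above its floor.
- jar1: Round white stoneware spice jar with a flush wooden lid, 50 mm in diameter, 64 mm high, one black raised dot (8 mm wide, 2 mm high) on the lid; about 120 g, most of it in the thick bottom. Stands upright on the counter at the start, or is absent. Origin: centre of its underside, z up through the lid.
- jar2: Round white stoneware spice jar with a flush wooden lid, 50 mm in diameter, 78 mm high, two black raised dots (8 mm wide, 2 mm high) on the lid; about 140 g, most of it in the thick bottom. Stands upright on the counter at the start, or is absent. Origin: centre of its underside, z up through the lid.
- jar3: Round white stoneware spice jar with a flush wooden lid, 50 mm in diameter, 92 mm high, three black raised dots (8 mm wide, 2 mm high) on the lid; about 160 g, most of it in the thick bottom. Stands upright on the counter at the start, or is absent. Origin: centre of its underside, z up through the lid.
- jar4: Round white stoneware spice jar with a flush wooden lid, 50 mm in diameter, 106 mm high, four black raised dots (8 mm wide, 2 mm high) on the lid; about 180 g, most of it in the thick bottom. Stands upright on the counter at the start, or is absent. Origin: centre of its underside, z up through the lid.
- jar5: Round white stoneware spice jar with a flush wooden lid, 50 mm in diameter, 120 mm high, five black raised dots (8 mm wide, 2 mm high) on the lid; about 200 g, most of it in the thick bottom. Stands upright on the counter at the start, or is absent. Origin: centre of its underside, z up through the lid.
- pusher: Feed-tube pusher of the food processor: hollow square tube of white plastic, 110 mm long, 54 by 54 mm outside, walls 3 mm, one end closed (4 mm), the other open (mouth, 48 by 48 mm); about 90 g. Lies on one side at the start, mouth roughly away from the robot. Origin: centre of that side (27 mm from the long axis, 55 mm from each end); x along it to the mouth, z up as it lies.
- mouth (a point): Centre of the pusher's open mouth, on its long axis; axes as the pusher's (x out of the mouth).
- dish: Round blue ceramic dish, 116 mm wide, 35 mm high; a bystander, to be left where it is. Origin: centre of its underside, z up.
- spoon: Steel spoon, 170 mm long, lying flat; a bystander, to be left where it is. Origin: near the middle of its length, x along it.
- spatula: Red silicone spatula, 250 mm long, lying flat; a bystander, to be left where it is. Origin: near the middle of its length, x along it.
- glass_lid: Glass lid, 124 mm wide, with a black knob, 40 mm high; a bystander, to be left where it is. Origin: centre of its underside, z up.
- bowl: White food processor bowl, 160 mm wide, 120 mm high; a bystander, to be left where it is. Origin: centre of its underside, z up.
- mug: Terracotta mug, 80 mm wide, 90 mm high; a bystander, to be left where it is. Origin: centre of its underside, z up.
Things that resemble listed ones, but are neither listed nor needed, are in the scene too. Leave any pink or red look-alike of the jar1 alone.

How it is judged (in metres and radians):
On the way, in this order (a step that is already met when the one before it is completed fails the run):
1. the one-dot jar, if it is out, stands in the one-dot pocket, let go of (horizontal distance between jar1 and pocket1 below 0.012 m and z of jar1 in the frame of pocket1 between -0.005 and 0.005 m and angle between jar1's own z axis and vertical below 0.12 rad and contact force between the fingers and jar1 below 0.1 N and linear speed of jar1 below 0.02 m/s), for 0.2 s.
2. the two-dot jar, if it is out, stands in the two-dot pocket, let go of (horizontal distance between jar2 and pocket2 below 0.012 m and z of jar2 in the frame of pocket2 between -0.005 and 0.005 m and angle between jar2's own z axis and vertical below 0.12 rad and contact force between the fingers and jar2 below 0.1 N and linear speed of jar2 below 0.02 m/s), for 0.2 s.
3. the three-dot jar, if it is out, stands in the three-dot pocket, let go of (horizontal distance between jar3 and pocket3 below 0.012 m and z of jar3 in the frame of pocket3 between -0.005 and 0.005 m and angle between jar3's own z axis and vertical below 0.12 rad and contact force between the fingers and jar3 below 0.1 N and linear speed of jar3 below 0.02 m/s), for 0.2 s.
4. the four-dot jar, if it is out, stands in the four-dot pocket, let go of (horizontal distance between jar4 and pocket4 below 0.012 m and z of jar4 in the frame of pocket4 between -0.005 and 0.005 m and angle between jar4's own z axis and vertical below 0.12 rad and contact force between the fingers and jar4 below 0.1 N and linear speed of jar4 below 0.02 m/s), for 0.2 s.
5. the five-dot jar, if it is out, stands in the five-dot pocket, let go of (horizontal distance between jar5 and pocket5 below 0.012 m and z of jar5 in the frame of pocket5 between -0.005 and 0.005 m and angle between jar5's own z axis and vertical below 0.12 rad and contact force between the fingers and jar5 below 0.1 N and linear speed of jar5 below 0.02 m/s), for 0.2 s.
6. the pusher stands mouth down over the peg on the collar, let go of (angle between pusher's own x axis and vertical above 3.02 rad and horizontal distance between mouth and collar below 0.024 m and z of mouth in the frame of collar between -0.005 and 0.006 m and contact force between the fingers and pusher below 0.1 N and linear speed of pusher below 0.02 m/s), for 0.2 s.
At the end, for the whole second after the job is handed in: Every jar that is out stands upright (7 degrees) on the floor of the pocket of its number (12 mm from its centre, 5 mm in height); the pusher stands mouth down (7 degrees) over the peg, its mouth on the collar (6 mm in height); all released and at rest (all of step 1 and all of step 2 and all of step 3 and all of step 4 and all of step 5 and all of step 6); the robot touches nothing.
It fails at once if the dish, spoon, spatula, glass lid, bowl or mug is shifted by more than 40 mm (distance of any of dish, spoon, spatula, glass_lid, bowl, mug from where it was at the start of the episode above 0.04 m).
Of jar1, jar2, jar3, jar4, jar5 only 4 to 5 are there at a start; the rules pass over those that are not, and their reading is None.
At some moment in a run one of jar1, jar2, jar3, jar4, jar5, pusher may be knocked a few centimetres aside while the robot is not near it.
It also fails if it takes over 210 s, if anything falls off the work surface, if the arm or the gripper's body presses on something with over 40 N, if the wrist force passes 120 N, or if a joint passes its speed limit or range.

### The arm

A 6-joint arm with a two-finger parallel gripper is mounted at the origin on the work surface. World frame = base frame: x ahead of the robot, y to its left, z up, the work surface at z = 0. Lengths are in m, angles in degrees, forces in N, time in s.
With the tool pointing down it reaches from about 0.4 to 0.825 m from the base axis. Payload 7 kg.
Tool frame: the origin (TCP) lies between the finger pads; the fingertips stand 25 mm ahead of it and the grasp point (between the pads) lies 6 mm ahead of it (tips_ahead is the z of the fingertips in the tool frame, in m); z points along the fingers, y is the line along which they close (so a half turn about z gives the same grasp; the last joint's range is limited). The gripper opens to 85 mm and grips with 20 to 120 N. Pads are 22 mm wide; open, the fingers measure 114 mm over their backs; the gripper's body (76 mm by 85 mm) begins 54 mm behind the grasp point. The pads swing forward as they close: fully open they stand 13 mm farther back than shut.
Start: joints at [-49.039, 20.546, 0.682, 0, -70.136, -16.507], TCP at [0.279, -0.614, 0.256] pointing down, gripper open.
Joint ranges: [-176.03, 176.03], [-82.01, 121.73], [-58.28, 71.71], [-173.87, 95.51], [-174.79, -0.11], [-173.66, 173.66]. Speed limits (degrees/s): [136.94, 136.94, 172.46, 180, 180, 180].

### API

Orientations are given as a 3x3 rotation matrix whose columns are the frame's x, y, z axes.
In Python, from plant import get_state, get_image, finish_job, tips_ahead gives the robot as it stands.
- The arm moves only by the tool send_rows, never from a script. Its argument "motion" is a list that holds one entry, the list of rows, each a list of 6 numbers: the shift along the tool's x, y, z in mm, then the turn, a rotation vector about the tool's x, y, z in rad. A call has 1 to 12 rows; each row is the pose to reach, as a shift and turn from the pose commanded when the call began, along the tool's axes at that moment; what a row does not reach only later rows make up. A row lasts 1/8 s, in which the tool goes at most 62.5 mm and 10.7 degrees, less where a joint would pass 70% of its speed; a pose out of reach is approached as far as the arm can. A call with a gripper value outside its range is refused whole. "fingers" is the opening, from -1 (shut) to 1 (fully open), set as the call begins (left out, the last holds). The fingers move at their own pace and stop on an object; the grip force is fixed at half the most. Time passes only in rows, so rows that repeat a pose let the fingers close. It gives the time, the measured TCP pose, the force, the opening and the grip force at its end, in the units of the state.
- get_state(): the state, without advancing time (a new reading comes with each control period).
- get_image(name): name is "scene" or "top" or "wrist"; returns a dict with "image" (420x560x3 uint8, red, green, blue), "depth" (420x560 float32, m along the optical axis (not along the pixel's ray), 0 where there is no reading), "vfov" (degrees; the focal length in pixels is half the picture's height over the tangent of half this angle, whatever the lens; pixels are square), "cx", "cy" (the principal point, pixels), "k1" (the pictures are not rectified: a ray, as slopes to the right and down, at radius r is drawn at 1 + k1 r^2 times it, then the intrinsics apply), "world_from_camera" (4x4, takes a point from camera to world coordinates). Camera axes: x right, y down, z forward; pixel columns grow to the right and rows downward; lengths in m; the calibration is good to about 2 mm. A picture is of the moment at which its call begins.
- finish_job(): hands the job in; it is judged then, once.
The state is a dict: "time_s": time; "joints": joint angles; "dq": joint speeds; "joint_efforts": joint torques, N m; "ee_pos": TCP position; "ee_rot": TCP orientation; "wrist_force": force on the tool from outside, world axes, zero at the start; "wrist_torque": the same for the moment, N m; "width": finger opening in m; "grip_force": force on a finger pad.
Only numpy, scipy, OpenCV 4.12 (cv2) and the standard library are available. Lean on these libraries where they do the work, as an engineer would, in place of code of your own. Each camera call takes 0.05 s, during which the arm holds its last target. There are 200 camera calls.

## Working session

There is one attempt and no reset: what is moved stays moved. The work goes in short steps, Python scripts to look and compute and a tool call to move; the robot and the scene stay as the last step left them, time stands still between calls to the robot, and variables do not carry over. Pictures are saved under pics/ and viewed, at most 14 in all, crops included, and the job is handed in when it is done.

Besides the shell and the picture viewer there is one more tool, called after "Emit:" as name([rows], argument=value, ...), one row to a line, values as JSON. send_rows: Moves the arm, as the interface text tells. Its arguments: {"type":"object","properties":{"motion":{"type":"array","items":{"type":"array","items":{"type":"array","items":{"type":"number"}}}},"fingers":{"type":"number"}},"required":["motion"]}

```bash
mkdir -p pics; ls
cat > h.py <<'E'
import numpy as np, cv2
from plant import get_state, get_image, finish_job, tips_ahead
def snap(name, f=None):
    d=get_image(name)
    if f: cv2.imwrite('pics/'+f, cv2.cvtColor(d['image'],cv2.COLOR_RGB2BGR))
    return d
def cloud(d):
    h,w=d['depth'].shape; f=h/2/np.tan(np.radians(d['vfov'])/2)
    K=np.array([[f,0,d['cx']],[0,f,d['cy']],[0,0,1.]])
    v,u=np.mgrid[:h,:w]; x,y=rays(d,u.ravel(),v.ravel())
    z=d['depth'].ravel(); P=np.stack([x*z,y*z,z,np.ones_like(z)])
    return (np.array(d['world_from_camera'])@P)[:3].T.reshape(h,w,3)
def rays(d,u,v):
    h=d['depth'].shape[0]; f=h/2/np.tan(np.radians(d['vfov'])/2)
    p=np.stack([(np.asarray(u,float)-d['cx'])/f,(np.asarray(v,float)-d['cy'])/f]); q=p.copy()
    for _ in range(20): q=p/(1+d['k1']*(q**2).sum(0))
    return q
def onplane(d,u,v,z):
    x,y=rays(d,np.atleast_1d(u),np.atleast_1d(v)); T=np.array(d['world_from_camera'])
    r=T[:3,:3]@np.stack([x,y,np.ones_like(x)]); o=T[:3,3:]
    return (o+r*(z-o[2])/r[2]).T
E
python3 - <<'E'
from h import *
s=get_state(); print({k:np.round(v,3).tolist() for k,v in s.items()}, tips_ahead)
for n in('scene','top','wrist'):
    d=snap(n,n+'0.png'); print(n,d['vfov'],d['k1'],np.round(d['world_from_camera'],3).tolist(),(d['depth']>0).mean())
E
```

```text
pics
{'time_s': 0.0, 'joints': [-49.039, 20.591, 0.633, -0.019, -70.137, -16.507], 'dq': [-0.015, -0.087, -0.066, 0.087, 0.047, 0.027], 'joint_efforts': [0.0, -58.332, 29.34, 6.936, -0.006, 0.0], 'ee_pos': [0.279, -0.614, 0.255], 'ee_rot': [[-0.91, -0.414, -0.001], [-0.414, 0.91, 0.001], [0.0, 0.002, -1.0]], 'wrist_force': [-0.238, -0.042, 0.288], 'wrist_torque': [-0.018, 0.002, -0.029], 'grip_force': 0.0, 'width': 0.085} 0.025
scene 43.98311360555255 -0.165831535962813 [[0.867, 0.333, -0.37, 1.197], [0.498, -0.556, 0.665, -1.201], [0.016, -0.761, -0.648, 1.282], [0.0, 0.0, 0.0, 1.0]] 0.9903613945578231
top 56.602181740912485 -0.07962063706162657 [[0.022, -0.985, 0.169, 0.302], [-1.0, -0.023, -0.004, 0.038], [0.008, -0.169, -0.986, 1.343], [0.0, 0.0, 0.0, 1.0]] 0.9960416666666667
wrist 67.08164639344271 0.02138982755902324 [[-0.413, 0.866, 0.281, 0.207], [0.911, 0.392, 0.13, -0.647], [0.002, 0.31, -0.951, 0.373], [0.0, 0.0, 0.0, 1.0]] 0.9962627551020408
```

View pics/top0.png

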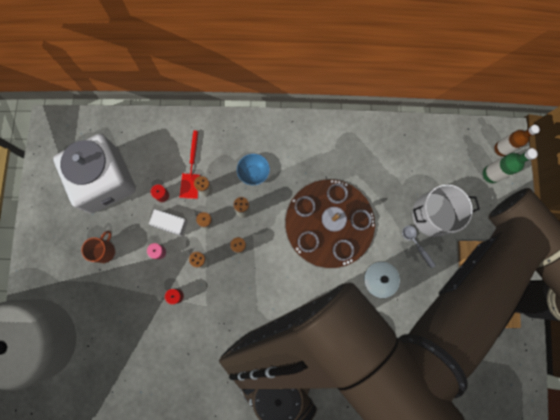

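View pics/scene0.png

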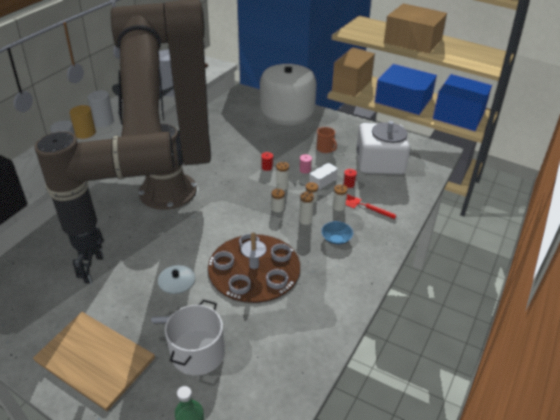

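The top view shows wooden-lid jars at (203,183), (204,219), (241,204), (238,244) and (197,259). The red and pink look-alikes are at (159,192), (174,296) and (155,251), the pusher is at (167,221) and the carousel at (331,222). I'll use depth and dots to tell the jars apart.

```bash
cat >> h.py <<'E'
def jars(d,P=None):
    P=cloud(d) if P is None else P
    out=[]
    hsv=cv2.cvtColor(d['image'],cv2.COLOR_RGB2HSV)
    m=cv2.inRange(hsv,(5,70,40),(20,255,255))&((P[...,2]>.055)&(P[...,2]<.14)).astype(np.uint8)*255
    n,l,st,c=cv2.connectedComponentsWithStats(m)
    for i in range(1,n):
        if 60<st[i,4]<3000:
            p=P[l==i]; z=np.median(p[:,2]); ys,xs=np.where(l==i)
            q=onplane(d,(xs.min()+xs.max())/2,(ys.min()+ys.max())/2,z)[0]
            out.append((c[i].round(),st[i,4],round(z,3),q[:2].round(4),np.median(p,0)[:2].round(4)))
    return out
E
python3 - <<'E'
from h import *
for _ in range(1):
    d=snap('top'); P=cloud(d)
    for j in jars(d,P): print(*j)
    hsv=cv2.cvtColor(d['image'],cv2.COLOR_RGB2HSV)
    # pusher
    m=((hsv[...,1]<40)&(hsv[...,2]>150)&(P[...,2]>.03)&(P[...,2]<.07)).astype(np.uint8)
    m[:, :140]=0;m[:,195:]=0;m[:190]=0;m[250:]=0
    l=P[m>0]; l=l[:,:2].astype(np.float32); print('pusher',len(l),cv2.minAreaRect(l),np.median(P[m>0][:,2]))
    # obstacles
    for n,(u,v) in dict(dish=(254,168),lid=(382,280),mug=(95,249),bowl=(85,165),pot=(445,210),spat=(189,186),red=(159,192),red2=(174,296),pink=(155,251)).items(): print(n,P[v,u].round(3))
    # carousel disc: brown dark, z~.012
    m=(cv2.inRange(hsv,(0,60,20),(18,255,140))>0)&(P[...,2]<.03)&(P[...,2]>0)
    m[:, :280]=0;m[:,385:]=0;m[:170]=0;m[275:]=0
    ys,xs=np.where(m); h=cv2.convexHull(np.stack([xs,ys],1)).reshape(-1,2)
    q=onplane(d,h[:,0],h[:,1],.012)[:,:2].astype(np.float32); e=cv2.fitEllipse(q); print('disc',e, cv2.minEnclosingCircle(q))
    # collar
    m=(np.abs(P[...,2]-.09)<.006); m[:, :300]=0;m[:,360:]=0;m[:190]=0;m[250:]=0
    print('collar',m.sum(),P[m].mean(0),cv2.minEnclosingCircle(P[m][:,:2].astype(np.float32)))
    c=cv2.resize(d['image'][165:280,280:385],None,fx=5,fy=5,interpolation=cv2.INTER_CUBIC)
    j=cv2.resize(d['image'][165:280,140:260],None,fx=5,fy=5,interpolation=cv2.INTER_CUBIC)
    cv2.imwrite('pics/car.png',c[...,::-1]);cv2.imwrite('pics/jars.png',j[...,::-1])
E
```

```text
[40.  1.] 291 0.063 [1.3577 0.8988] [1.3654 0.974 ]
[453.   6.] 2602 0.082 [ 1.3253 -0.3897] [ 1.3646 -0.7206]
[517. 139.] 198 0.126 [ 0.8118 -0.8195] [ 0.806  -0.8116]
[201. 183.] 184 0.091 [0.6309 0.2586] [0.6313 0.2598]
[241. 204.] 185 0.119 [0.5585 0.1231] [0.5582 0.1231]
[204. 219.] 175 0.063 [0.5165 0.2488] [0.5161 0.2497]
[ 95. 248.] 320 0.077 [0.4136 0.6037] [0.4098 0.5944]
[238. 245.] 184 0.077 [0.4309 0.1312] [0.4312 0.1313]
[197. 259.] 199 0.105 [0.3802 0.2594] [0.3802 0.2583]
pusher 526 ((0.5059642791748047, 0.37858453392982483), (0.11286282539367676, 0.05421146750450134), 73.0688247680664) 0.052762820484109185
dish [0.715 0.089 0.004]
lid [ 0.328 -0.351  0.037]
mug [0.411 0.636 0.003]
bowl [0.667 0.627 0.159]
pot [ 0.58  -0.598 -0.001]
spat [0.645 0.319 0.   ]
red [0.605 0.406 0.065]
red2 [0.261 0.334 0.065]
pink [0.406 0.406 0.061]
disc ((0.5226385593414307, -0.17986956238746643), (0.3100590407848358, 0.3120909035205841), 30.12462615966797) ((0.5230783820152283, -0.18029186129570007), 0.1571809947490692)
collar 396 [ 0.52100666 -0.17805067  0.08908815] ((0.5220333933830261, -0.1789790391921997), 0.04008406773209572)
```

View pics/car.png

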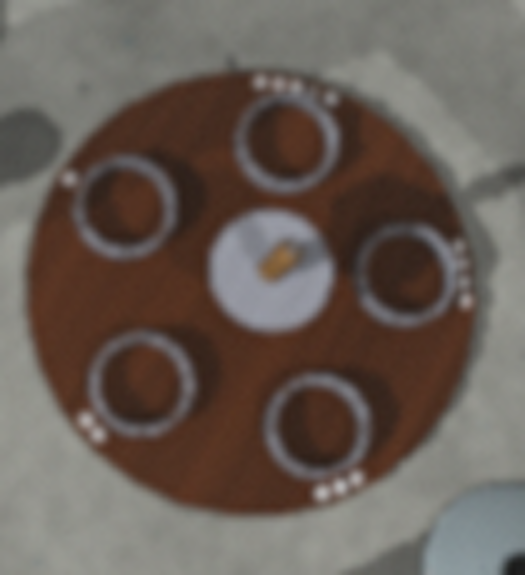

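View pics/jars.png

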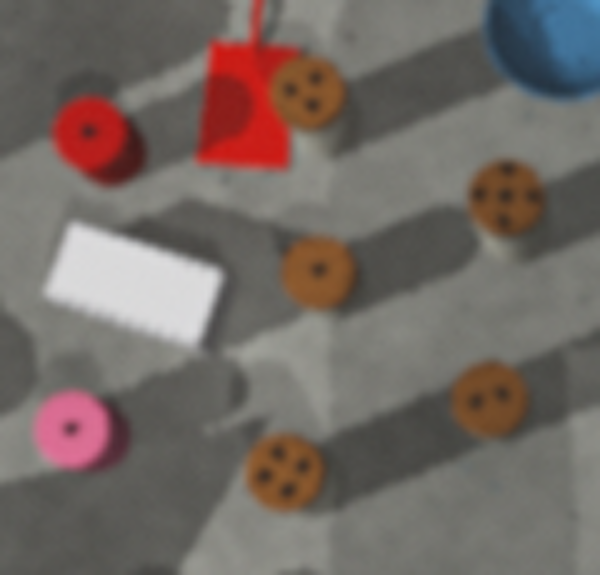

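The carousel crop shows the dots: 1 at crop (68,178), 2 at (92,428), 3 at (338,487), 4 at (460,275) and 5 at (295,88). In the jar crop the lid dots and depth heights agree: jar1 (318,270), jar2 (490,398), jar3 (308,92), jar4 (286,470), jar5 (507,197). The one-dot items at (90,130) red and (72,428) pink are the look-alikes, so jar1 is the wooden-lid one at (318,270).

```bash
cat >> h.py <<'E'
from scipy.spatial.transform import Rotation as Ro
def go(x,y,z,psi,s=None):
    """shift (mm) and turn (rad) in present tool axes; psi=angle of tool x in world, tool down"""
    s=s or get_state(); R=np.array(s['ee_rot']); c,n=np.cos(np.radians(psi)),np.sin(np.radians(psi))
    G=np.array([[c,n,0],[n,-c,0],[0,0,-1.]])
    print('shift',(1e3*R.T@(np.array([x,y,z])-s['ee_pos'])).round(1),'turn',Ro.from_matrix(R.T@G).as_rotvec().round(3))
E
python3 - <<'E'
from h import *
d=snap('top')
px=np.array([(125,206),(142,384),(317,426),(406,275),(287,142)])/5+[280,165]-.4
q=onplane(d,px[:,0],px[:,1],.032)[:,:2]; c=q.mean(0); a=np.degrees(np.arctan2(*(q-c).T[::-1])); 
print(q.round(4),c,np.linalg.norm(q-c,axis=1),a)
yaw=np.degrees(np.angle(np.exp(1j*np.radians(a-72*np.arange(5))).mean())); cc=(c+[.522,-.179])/2
print('yaw',yaw,cc)
for k in range(5):
    t=np.radians(yaw+72*k); print(k+1,(cc+.105*np.array([np.cos(t),np.sin(t)])).round(4),'radial',np.degrees(t))
for j in jars(d): print(*j)
go(.5165,.249,.20,210)
E
```

```text
[[ 0.5758 -0.0894]
 [ 0.4531 -0.1018]
 [ 0.4271 -0.2207]
 [ 0.5322 -0.2832]
 [ 0.6238 -0.2017]] [ 0.52240335 -0.17934714] [0.10460466 0.10404075 0.10389318 0.10431157 0.1038726 ] [  59.31896764  131.78283194 -156.54592928  -84.60016792  -12.42157048]
yaw 59.506826243659056 [ 0.52220168 -0.17917357]
1 [ 0.5755 -0.0887] radial 59.506826243659056
2 [ 0.4526 -0.1005] radial 131.50682624365905
3 [ 0.4259 -0.2211] radial 203.50682624365905
4 [ 0.5323 -0.2837] radial 275.5068262436591
5 [ 0.6247 -0.2019] radial 347.5068262436591
[47.  1.] 315 0.062 [1.3567 0.8538] [1.3657 0.9443]
[453.   6.] 2589 0.081 [ 1.3264 -0.4014] [ 1.3646 -0.7212]
[517. 140.] 200 0.125 [ 0.8123 -0.8203] [ 0.806  -0.8126]
[201. 183.] 182 0.091 [0.6309 0.2586] [0.6319 0.2596]
[241. 204.] 183 0.119 [0.5586 0.1231] [0.5579 0.1228]
[204. 219.] 173 0.063 [0.5165 0.2488] [0.5158 0.2501]
[ 95. 248.] 328 0.076 [0.4153 0.6042] [0.4088 0.593 ]
[238. 245.] 184 0.077 [0.4309 0.1312] [0.4314 0.1313]
[197. 259.] 199 0.105 [0.3802 0.2594] [0.3802 0.2585]
shift [-573.3  687.6   56.3] turn [ 0.001 -0.    -0.097]
```

Emit:
send_rows([
  [[-573,687,0,0,0,-0.612],[-573,687,0,0,0,-0.612],[-573,687,0,0,0,-0.612],[-573,687,0,0,0,-0.612],[-573,687,0,0,0,-0.612],[-573,687,0,0,0,-0.612],[-573,687,0,0,0,-0.612],[-573,687,0,0,0,-0.612],[-573,687,0,0,0,-0.612],[-573,687,0,0,0,-0.612],[-573,687,0,0,0,-0.612],[-573,687,0,0,0,-0.612]],
], fingers=1)

```text
time_s: 1.75
ee_pos: [0.4784, 0.1109, 0.2567]
ee_rot: [[-0.507, -0.862, 0.001], [-0.862, 0.507, 0.0], [-0.001, -0.0, -1.0]]
wrist_force: [1.4, -0.8, -0.6]
width: 0.0855
grip_force: 0.0
```

Run:
```python
from h import *
s=get_state();print(s['ee_pos'],s['joints']); go(.5165,.249,.14,239.5)
```

```text
[0.47835071 0.11093393 0.25671063] [ 3.60530397e+01  2.94423024e+00 -2.18773782e+01  6.99692175e-03
 -6.51225986e+01 -6.64994778e+01]
shift [-138.3   37.1  116.8] turn [-0.     0.001  0.001]
```

Emit:
send_rows([
  [[-138,37,0,0,0,0],[-138,37,0,0,0,0],[-138,37,0,0,0,0],[-138,37,60,0,0,0],[-138,37,100,0,0,0],[-138,37,100,0,0,0],[-138,37,100,0,0,0]],
])

```text
time_s: 2.62
ee_pos: [0.5173, 0.2466, 0.1581]
ee_rot: [[-0.507, -0.862, 0.002], [-0.862, 0.507, 0.001], [-0.002, -0.001, -1.0]]
wrist_force: [-0.2, 0.2, 0.4]
width: 0.0854
grip_force: 0.0
```

Run:
```python
from h import *
d=snap('wrist','w1.png')
for j in jars(d): print(*j)
go(.5165,.249,.055,239.5)
```

```text
[133. 314.] 190 0.091 [0.6318 0.238 ] [0.6344 0.2382]
[187. 342.] 304 0.092 [0.615  0.2744] [0.6154 0.2766]
shift [ -1.    2.1 103.6] turn [-0.001  0.003  0.   ]
```

View pics/w1.png

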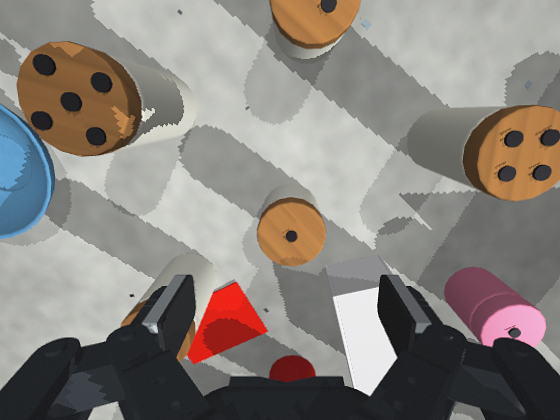

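The wrist view shows jar1 (wooden lid, one dot) at (291,233) and the fingertips at (165,300) and (400,300). I'll check its position by ray cast, and the pusher's mouth end too.

Run:
```python
from h import *
d=snap('wrist'); P=cloud(d)
print(P[233,291],onplane(d,291.5,231,.064), P[75,330],P[215,320])
for u,v in((360,272),(365,330),(375,265),(335,268),(332,290),(388,270)): print(u,v,P[v,u].round(3))
hsv=cv2.cvtColor(d['image'],cv2.COLOR_RGB2HSV);print(hsv[225,280],hsv[20,300],hsv[130,490],hsv[120,100])
```

```text
[0.51624934 0.25126811 0.06650688] [[0.5156325  0.25098983 0.064     ]] [0.43389349 0.17320993 0.0011572 ] [0.49237701 0.25135837 0.06219086]
360 272 [0.49  0.327 0.027]
365 330 [0.509 0.362 0.054]
375 265 [0.476 0.331 0.021]
335 268 [0.509 0.322 0.011]
332 290 [0.516 0.319 0.046]
388 270 [0.468 0.333 0.035]
[ 15 152 188] [ 15 153 187] [ 15 147 151] [ 15 148 134]
```

Emit:
send_rows([
  [[-2,2.5,0,0,0,0],[-2,2.5,40,0,0,0],[-2,2.5,80,0,0,0],[-2,2.5,103,0,0,0],[-2,2.5,103,0,0,0],[-2,2.5,103,0,0,0]],
])

```text
time_s: 3.48
ee_pos: [0.516, 0.2501, 0.0547]
ee_rot: [[-0.507, -0.862, 0.002], [-0.862, 0.507, 0.001], [-0.002, -0.001, -1.0]]
wrist_force: [1.0, 0.2, -0.3]
width: 0.0848
grip_force: 0.0
```

Emit:
send_rows([
  [[0,0,0,0,0,0],[0,0,0,0,0,0],[0,0,0,0,0,0],[0,0,0,0,0,0],[0,0,0,0,0,0],[0,0,-10,0,0,0],[0,0,-40,0,0,0],[0,0,-80,0,0,0],[0,0,-130,0,0,0],[0,0,-180,0,0,0],[0,0,-180,0,0,0]],
], fingers=-1)

```text
time_s: 4.85
ee_pos: [0.5169, 0.2506, 0.2387]
ee_rot: [[-0.507, -0.862, 0.007], [-0.862, 0.507, 0.005], [-0.008, -0.003, -1.0]]
wrist_force: [-0.3, 0.4, -2.3]
width: 0.0485
grip_force: 62.2
```

Run:
```python
from h import *
s=get_state();print(s['width'],s['grip_force'],s['ee_pos'],s['wrist_force']); go(.5755,-.0887,.235,239.5)
```

```text
0.04849029254845055 62.192713022232056 [0.51694433 0.25058044 0.23866436] [-0.33514889  0.37072375 -2.32653234]
shift [ 262.8 -222.4    2.2] turn [-0.003  0.008  0.001]
```

Emit:
send_rows([
  [[131,-111,0,0,0,0],[263,-222,0,0,0,0],[263,-222,0,0,0,0],[263,-222,0,0,0,0],[263,-222,0,0,0,0],[263,-222,0,0,0,0],[263,-222,0,-0.003,0.008,0],[263,-222,50,-0.003,0.008,0],[263,-222,100,-0.003,0.008,0],[263,-222,130,-0.003,0.008,0],[263,-222,130,-0.003,0.008,0],[263,-222,130,-0.003,0.008,0]],
])

```text
time_s: 6.35
ee_pos: [0.5739, -0.0894, 0.1045]
ee_rot: [[-0.506, -0.862, -0.005], [-0.862, 0.506, -0.006], [0.008, 0.002, -1.0]]
wrist_force: [0.7, -0.5, -1.1]
width: 0.0486
grip_force: 62.5
```

Run:
```python
from h import *
s=get_state();print(s['width'],s['grip_force'],s['ee_pos'],s['wrist_force']); go(.5755,-.0887,.067,239.5)
d=snap('wrist','w2.png')
```

```text
0.048649291333831994 62.51197099685669 [ 0.57392952 -0.08939282  0.10450154] [ 0.717985   -0.45358416 -1.08960139]
shift [-1.7 -1.1 37.5] turn [ 0.002 -0.008  0.001]
```

View pics/w2.png

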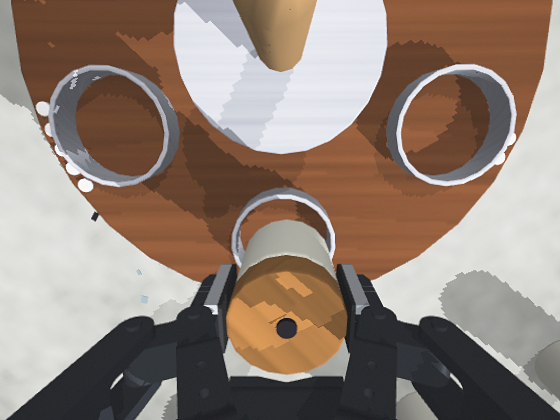

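The jar hangs centred over pocket 1 (ring at about (283,238)), so I'll lower it, release and retract.

Emit:
send_rows([
  [[-1.7,-1,0,0.002,-0.008,0],[-1.7,-1,12,0.002,-0.008,0],[-1.7,-1,24,0.002,-0.008,0],[-1.7,-1,32,0.002,-0.008,0],[-1.7,-1,36,0.002,-0.008,0],[-1.7,-1,37,0.002,-0.008,0],[-1.7,-1,37,0.002,-0.008,0],[-1.7,-1,37,0.002,-0.008,0]],
])

```text
time_s: 7.4
ee_pos: [0.5741, -0.0892, 0.0667]
ee_rot: [[-0.507, -0.862, -0.002], [-0.862, 0.507, 0.0], [0.001, 0.002, -1.0]]
wrist_force: [-4.0, 0.4, 5.8]
width: 0.0483
grip_force: 63.2
```

Run:
```python
from h import *
s=get_state();print(s['width'],s['grip_force'],s['ee_pos'],s['wrist_force']); go(.5755,-.0887,.067,239.5)
```

```text
0.04833423657763414 63.20618033409119 [ 0.57412169 -0.08922382  0.06668186] [-4.01831121  0.37233527  5.79157087]
shift [-1.2 -0.9 -0.3] turn [ 0.002 -0.001  0.   ]
```

Emit:
send_rows([
  [[0,0,0,0,0,0],[0,0,0,0,0,0],[0,0,0,0,0,0],[0,0,0,0,0,0],[0,0,0,0,0,0],[0,0,-40,0,0,0],[0,0,-80,0,0,0],[0,0,-123,0,0,0],[0,0,-123,0,0,0]],
], fingers=1)

```text
time_s: 8.52
ee_pos: [0.5768, -0.0891, 0.1933]
ee_rot: [[-0.507, -0.862, 0.006], [-0.862, 0.507, 0.001], [-0.004, -0.005, -1.0]]
wrist_force: [0.8, 1.0, -0.3]
width: 0.0851
grip_force: 0.0
```

```bash
cat >> h.py <<'E'
def tops(d=None):
    d=d or snap('top')
    for j in jars(d):
        if 130<j[0][0]<390 and j[0][1]>150 : print(*j)
E
python3 - <<'E'
from h import *
s=get_state();print(s['width'],s['ee_pos']); tops(); go(.431,.131,.19,311.5)
E
```

```text
0.08509807517381202 [ 0.57681575 -0.08907362  0.19329241]
[201. 183.] 170 0.091 [0.6308 0.2602] [0.6309 0.2605]
[197. 259.] 200 0.105 [0.3802 0.2593] [0.3801 0.2584]
shift [-116.3  236.2    0.9] turn [-3.000e-03  1.000e-03 -1.256e+00]
```

Emit:
send_rows([
  [[-117,235,0,0,0,-1.256],[-117,235,0,0,0,-1.256],[-117,235,0,0,0,-1.256],[-117,235,0,0,0,-1.256],[-117,235,0,0,0,-1.256],[-117,235,0,0,0,-1.256],[-117,235,0,0,0,-1.256],[-117,235,0,0,0,-1.256],[-117,235,0,0,0,-1.256],[-117,235,40,0,0,-1.256],[-117,235,40,0,0,-1.256]],
])

```text
time_s: 9.95
ee_pos: [0.4299, 0.1295, 0.1475]
ee_rot: [[0.66, -0.751, -0.005], [-0.751, -0.66, -0.003], [-0.001, 0.006, -1.0]]
wrist_force: [-0.6, 0.2, -0.0]
width: 0.0853
grip_force: 0.0
```

```bash
sed -i 's/60<st\[i,4\]<3000/60<st[i,4]<15000/' h.py
python3 - <<'E'
from h import *
s=get_state();print(s['joints'],s['ee_pos'])
d=snap('wrist','w3.png')
for j in jars(d):
    if j[1]>800: print(*j)
tops()
go(.431,.131,.06,311.5)
E
```

```text
[ 41.97826111   5.3911756  -35.20841134  -0.11271888 -49.73500585
  -0.56866697] [0.42993679 0.12952116 0.14746223]
[68. 84.] 11509 0.12 [0.5582 0.1222] [0.5567 0.1211]
[277. 240.] 4395 0.078 [0.4357 0.132 ] [0.4359 0.1321]
[201. 183.] 179 0.09 [0.631  0.2603] [0.6319 0.2598]
[243. 203.] 115 0.119 [0.5602 0.1216] [0.5648 0.1166]
[305. 204.] 170 0.075 [ 0.573  -0.0866] [ 0.5729 -0.0865]
shift [-0.6  0.3 90. ] turn [ 0.001  0.001 -0.001]
```

Emit:
send_rows([
  [[0.5,-1.5,0,0,0,0],[0.5,-1.5,35,0,0,0],[0.5,-1.5,70,0,0,0],[0.5,-1.5,90,0,0,0],[0.5,-1.5,90,0,0,0],[0.5,-1.5,90,0,0,0]],
])

```text
time_s: 10.8
ee_pos: [0.4337, 0.1322, 0.0607]
ee_rot: [[0.663, -0.749, 0.001], [-0.749, -0.663, 0.001], [-0.001, -0.001, -1.0]]
wrist_force: [0.1, 0.0, -0.4]
width: 0.0855
grip_force: 0.0
```

Emit:
send_rows([
  [[0,0,0,0,0,0],[0,0,0,0,0,0],[0,0,0,0,0,0],[0,0,0,0,0,0],[0,0,0,0,0,0],[0,0,-10,0,0,0],[0,0,-40,0,0,0],[0,0,-80,0,0,0],[0,0,-120,0,0,0],[0,0,-150,0,0,0],[0,0,-150,0,0,0],[0,0,-150,0,0,0]],
], fingers=-1)

```text
time_s: 12.3
ee_pos: [0.4324, 0.1312, 0.2091]
ee_rot: [[0.662, -0.749, -0.002], [-0.749, -0.662, 0.001], [-0.001, 0.001, -1.0]]
wrist_force: [0.1, 1.1, -1.6]
width: 0.0491
grip_force: 62.6
```

Run:
```python
from h import *
s=get_state();print(s['width'],s['grip_force'],s['ee_pos'],s['wrist_force']); go(.4526,-.1005,.211,311.5)
```

```text
0.04905438246849347 62.580671310424805 [0.43238225 0.13115285 0.20909933] [ 0.06931346  1.06658308 -1.63627788]
shift [187.  138.2  -2.1] turn [ 0.001  0.001 -0.001]
```

Emit:
send_rows([
  [[94,69,0,0,0,0],[187,138.5,0,0,0,0],[187,138.5,0,0,0,0],[187,138.5,0,0,0,0],[187,138.5,0,0,0,0],[187,138.5,0,0,0,0],[187,138.5,50,0,0,0],[187,138.5,90,0,0,0],[187,138.5,100,0,0,0],[187,138.5,100,0,0,0],[187,138.5,100,0,0,0],[187,138.5,100,0,0,0]],
])

```text
time_s: 13.8
ee_pos: [0.4539, -0.1001, 0.1107]
ee_rot: [[0.663, -0.749, 0.002], [-0.749, -0.663, 0.001], [0.0, -0.002, -1.0]]
wrist_force: [0.0, -0.7, -3.0]
width: 0.0488
grip_force: 62.9
```

Run:
```python
from h import *
s=get_state();print(s['width'],s['ee_pos'],s['wrist_force']); go(.4526,-.1005,.072,311.5)
```

```text
0.04875272299756126 [ 0.45393828 -0.100051    0.11065235] [ 0.02524588 -0.73018868 -2.96507852]
shift [-0.6  1.4 38.6] turn [-0.002 -0.    -0.   ]
```

Emit:
send_rows([
  [[-0.5,1,0,0,0,0],[-0.5,1,12,0,0,0],[-0.5,1,24,0,0,0],[-0.5,1,32,0,0,0],[-0.5,1,37,0,0,0],[-0.5,1,38.5,0,0,0],[-0.5,1,38.5,0,0,0],[-0.5,1,38.5,0,0,0]],
])

```text
time_s: 14.8
ee_pos: [0.4515, -0.1007, 0.0725]
ee_rot: [[0.663, -0.749, -0.001], [-0.749, -0.663, -0.0], [-0.001, 0.001, -1.0]]
wrist_force: [-11.1, 3.3, 27.3]
width: 0.0492
grip_force: 66.0
```

Emit:
send_rows([
  [[0,0,0,0,0,0],[0,0,0,0,0,0],[0,0,0,0,0,0],[0,0,0,0,0,0],[0,0,0,0,0,0],[0,0,-40,0,0,0],[0,0,-80,0,0,0],[0,0,-120,0,0,0],[0,0,-120,0,0,0],[0,0,-120,0,0,0]],
], fingers=1)

```text
time_s: 16.05
ee_pos: [0.4517, -0.1006, 0.1905]
ee_rot: [[0.662, -0.749, -0.001], [-0.749, -0.662, 0.001], [-0.001, 0.0, -1.0]]
wrist_force: [0.2, -0.8, -1.0]
width: 0.0854
grip_force: 0.0
```

Run:
```python
from h import *
s=get_state();print(s['width'],s['ee_pos'],s['joints']); tops(); go(.631,.259,.19,203.5)
```

```text
0.08542411242619996 [ 0.45166683 -0.10057716  0.19052653] [ 11.88369157   3.61983872 -30.51875123  -0.07319889 -55.90809324
  29.62489348]
[201. 183.] 180 0.091 [0.6308 0.2585] [0.6313 0.2598]
[241. 203.] 155 0.119 [0.5619 0.1233] [0.5613 0.1237]
[197. 259.] 196 0.105 [0.3802 0.2593] [0.38   0.2585]
shift [-1.505e+02 -3.727e+02 -2.000e-01] turn [0.003 0.    1.884]
```

Emit:
send_rows([
  [[-151,-373,0,0,0,1.884],[-151,-373,0,0,0,1.884],[-151,-373,0,0,0,1.884],[-151,-373,0,0,0,1.884],[-151,-373,0,0,0,1.884],[-151,-373,0,0,0,1.884],[-151,-373,0,0,0,1.884],[-151,-373,0,0,0,1.884],[-151,-373,0,0,0,1.884],[-151,-373,0,0,0,1.884],[-151,-373,0,0,0,1.884],[-151,-373,0,0,0,1.884]],
])

```text
time_s: 17.6
ee_pos: [0.6312, 0.2594, 0.1899]
ee_rot: [[-0.915, -0.402, -0.002], [-0.402, 0.915, -0.0], [0.002, 0.001, -1.0]]
wrist_force: [0.5, 0.4, 0.7]
width: 0.0852
grip_force: 0.0
```

Emit:
send_rows([
  [[0,0,0,0,0,0],[0,0,25,0,0,0],[0,0,30,0,0,0],[0,0,30,0,0,0],[0,0,30,0,0,0]],
])

```text
time_s: 18.23
ee_pos: [0.6319, 0.2598, 0.1619]
ee_rot: [[-0.917, -0.4, 0.0], [-0.4, 0.917, 0.001], [-0.001, 0.001, -1.0]]
wrist_force: [0.3, -0.8, -1.3]
width: 0.0849
grip_force: 0.0
```

Run:
```python
from h import *
s=get_state();print(s['joints'],s['ee_pos'])
d=snap('wrist')
for j in jars(d):
    if j[1]>800: print(*j)
tops()
go(.631,.259,.07,203.5)
```

```text
[ 3.86349171e+01  2.50811404e+01 -5.14701834e+00 -4.29173707e-02
 -5.97238264e+01 -1.05048854e+02] [0.6318838  0.25980697 0.16185329]
[80. 34.] 7028 0.12 [0.5692 0.1305] [0.5671 0.1343]
[288. 241.] 4278 0.092 [0.6307 0.2613] [0.6303 0.2617]
[201. 184.] 171 0.091 [0.6309 0.2586] [0.6297 0.2591]
[241. 204.] 183 0.119 [0.5587 0.1232] [0.5583 0.1233]
[305. 204.] 169 0.074 [ 0.5731 -0.0866] [ 0.5734 -0.0866]
[309. 241.] 179 0.089 [ 0.4479 -0.0989] [ 0.4481 -0.0989]
[197. 259.] 199 0.105 [0.3802 0.2593] [0.3802 0.2584]
shift [ 1.1 -0.5 91.8] turn [0.001 0.001 0.001]
```

Emit:
send_rows([
  [[1,-0.5,0,0,0,0],[1,-0.5,35,0,0,0],[1,-0.5,70,0,0,0],[1,-0.5,91,0,0,0],[1,-0.5,91,0,0,0],[1,-0.5,91,0,0,0]],
])

```text
time_s: 19.08
ee_pos: [0.6313, 0.2591, 0.0711]
ee_rot: [[-0.917, -0.4, 0.0], [-0.4, 0.917, 0.001], [-0.001, 0.001, -1.0]]
wrist_force: [-0.5, 1.0, -0.1]
width: 0.0851
grip_force: 0.0
```

Emit:
send_rows([
  [[0,0,0,0,0,0],[0,0,0,0,0,0],[0,0,0,0,0,0],[0,0,0,0,0,0],[0,0,0,0,0,0],[0,0,-10,0,0,0],[0,0,-40,0,0,0],[0,0,-80,0,0,0],[0,0,-120,0,0,0],[0,0,-180,0,0,0],[0,0,-180,0,0,0],[0,0,-180,0,0,0]],
], fingers=-1)

```text
time_s: 20.58
ee_pos: [0.6303, 0.2585, 0.2499]
ee_rot: [[-0.917, -0.399, -0.001], [-0.399, 0.917, 0.001], [0.001, 0.001, -1.0]]
wrist_force: [-0.8, 0.1, -2.2]
width: 0.0485
grip_force: 62.1
```

Run:
```python
from h import *
s=get_state();print(s['width'],s['grip_force'],s['ee_pos'],s['wrist_force']); go(.4274,-.2221,.25,203.5)
```

```text
0.04848314375203481 62.0996618270874 [0.63029585 0.25851939 0.24992334] [-0.82753417  0.10617275 -2.21992291]
shift [ 3.778e+02 -3.597e+02 -3.000e-01] turn [ 0.001 -0.001  0.   ]
```

Emit:
send_rows([
  [[378,-360,0,0,0,0],[378,-360,0,0,0,0],[378,-360,0,0,0,0],[378,-360,0,0,0,0],[378,-360,0,0,0,0],[378,-360,0,0,0,0],[378,-360,0,0,0,0],[378,-360,0,0,0,0],[378,-360,0,0,0,0],[378,-360,0,0,0,0],[378,-360,0,0,0,0],[378,-360,30,0,0,0]],
])

```text
time_s: 22.08
ee_pos: [0.4297, -0.2219, 0.2209]
ee_rot: [[-0.916, -0.401, 0.003], [-0.401, 0.916, -0.0], [-0.002, -0.001, -1.0]]
wrist_force: [0.2, 0.7, -2.0]
width: 0.0487
grip_force: 62.4
```

Emit:
send_rows([
  [[0,0,40,0,0,0],[0,0,80,0,0,0],[0,0,100,0,0,0],[0,0,100,0,0,0],[0,0,100,0,0,0],[0,0,100,0,0,0]],
])

```text
time_s: 22.82
ee_pos: [0.4288, -0.2221, 0.1209]
ee_rot: [[-0.917, -0.4, 0.001], [-0.4, 0.917, 0.0], [-0.001, -0.0, -1.0]]
wrist_force: [0.5, -0.5, -0.9]
width: 0.049
grip_force: 62.4
```

Run:
```python
from h import *
s=get_state();print(s['width'],s['ee_pos'],s['wrist_force']); go(.4274,-.2221,.0838,203.5)
```

```text
0.049002460602541716 [ 0.42875139 -0.22212836  0.12093036] [ 0.52497475 -0.47869761 -0.86926731]
shift [ 1.3  0.6 37.1] turn [-0.     0.001  0.001]
```

Emit:
send_rows([
  [[1,0.5,0,0,0,0],[1,0.5,12,0,0,0],[1,0.5,24,0,0,0],[1,0.5,32,0,0,0],[1,0.5,35,0,0,0],[1,0.5,36.5,0,0,0],[1,0.5,37,0,0,0],[1,0.5,37,0,0,0]],
])

```text
time_s: 23.82
ee_pos: [0.4267, -0.2222, 0.0832]
ee_rot: [[-0.917, -0.399, -0.001], [-0.399, 0.917, 0.001], [0.0, 0.001, -1.0]]
wrist_force: [-2.3, 0.7, 2.8]
width: 0.0491
grip_force: 62.8
```

Emit:
send_rows([
  [[0,0,0,0,0,0],[0,0,0,0,0,0],[0,0,0,0,0,0],[0,0,0,0,0,0],[0,0,0,0,0,0],[0,0,-40,0,0,0],[0,0,-80,0,0,0],[0,0,-120,0,0,0],[0,0,-120,0,0,0],[0,0,-120,0,0,0]],
], fingers=1)

```text
time_s: 25.08
ee_pos: [0.4265, -0.2221, 0.2025]
ee_rot: [[-0.917, -0.399, -0.001], [-0.399, 0.917, 0.001], [0.0, 0.001, -1.0]]
wrist_force: [-1.0, 0.7, -0.8]
width: 0.0853
grip_force: 0.0
```

Run:
```python
from h import *
s=get_state();print(s['width'],s['ee_pos'],s['joints']); tops(); go(.3802,.259,.204,275.5)
```

```text
0.08528882046278657 [ 0.42647859 -0.22207927  0.20249796] [-4.03650430e+00  4.71355819e+00 -2.75398316e+01 -5.68060883e-02
 -5.78035571e+01 -6.24096274e+01]
[241. 204.] 184 0.119 [0.5586 0.1231] [0.5581 0.1231]
[197. 259.] 198 0.105 [0.3802 0.2593] [0.3802 0.2588]
shift [-149.8  459.5   -1.5] turn [ 0.002 -0.    -1.256]
```

Emit:
send_rows([
  [[-30,48,0,0,0,-0.16],[-60,95,0,0,0,-0.32],[-90,143,0,0,0,-0.48],[-119,190,0,0,0,-0.63],[-150,459.5,0,0,0,-1.256],[-150,459.5,0,0,0,-1.256],[-150,459.5,0,0,0,-1.256],[-150,459.5,0,0,0,-1.256],[-150,459.5,0,0,0,-1.256],[-150,459.5,0,0,0,-1.256],[-150,459.5,30,0,0,-1.256],[-150,459.5,30,0,0,-1.256]],
])

```text
time_s: 26.62
ee_pos: [0.3799, 0.2566, 0.1709]
ee_rot: [[0.095, -0.996, -0.004], [-0.996, -0.095, -0.004], [0.004, 0.005, -1.0]]
wrist_force: [-0.9, 0.8, 1.2]
width: 0.0853
grip_force: 0.0
```

Run:
```python
from h import *
s=get_state();print(s['joints'],s['ee_pos'])
d=snap('wrist')
for j in jars(d):
    if j[1]>800: print(*j)
tops()
go(.3802,.259,.08,275.5)
```

```text
[ 58.69712291   4.63157143 -32.35978759  -0.10816109 -53.33483595
 -53.20135455] [0.37991367 0.25663623 0.17090674]
[285. 247.] 4294 0.106 [0.3809 0.2583] [0.3807 0.2579]
[241. 204.] 184 0.119 [0.5586 0.1231] [0.5582 0.123 ]
[305. 204.] 169 0.075 [ 0.5729 -0.0865] [ 0.5724 -0.0866]
[309. 241.] 177 0.089 [ 0.4479 -0.0989] [ 0.4481 -0.099 ]
[347. 247.] 189 0.104 [ 0.4279 -0.2179] [ 0.4292 -0.2189]
[201. 260.] 66 0.105 [0.3789 0.2465] [0.3744 0.2451]
shift [-1.   0.7 93.2] turn [ 0.001 -0.001 -0.001]
```

Emit:
send_rows([
  [[-1,0.5,0,0,0,0],[-1,0.5,35,0,0,0],[-1,0.5,70,0,0,0],[-1,0.5,93,0,0,0],[-1,0.5,93,0,0,0],[-1,0.5,93,0,0,0]],
])

```text
time_s: 27.48
ee_pos: [0.3808, 0.2606, 0.0813]
ee_rot: [[0.096, -0.995, 0.0], [-0.995, -0.096, 0.002], [-0.002, -0.0, -1.0]]
wrist_force: [0.4, 0.5, 0.3]
width: 0.0853
grip_force: 0.0
```

Emit:
send_rows([
  [[0,0,0,0,0,0],[0,0,0,0,0,0],[0,0,0,0,0,0],[0,0,0,0,0,0],[0,0,0,0,0,0],[0,0,-10,0,0,0],[0,0,-40,0,0,0],[0,0,-80,0,0,0],[0,0,-120,0,0,0],[0,0,-180,0,0,0],[0,0,-180,0,0,0],[0,0,-180,0,0,0]],
], fingers=-1)

```text
time_s: 28.98
ee_pos: [0.3798, 0.2594, 0.26]
ee_rot: [[0.096, -0.995, -0.001], [-0.995, -0.096, 0.001], [-0.001, 0.001, -1.0]]
wrist_force: [-0.1, -0.4, -2.2]
width: 0.0491
grip_force: 62.9
```

Run:
```python
from h import *
s=get_state();print(s['width'],s['grip_force'],s['ee_pos'],s['wrist_force']); go(.5325,-.285,.26,275.5)
```

```text
0.04905705919559263 62.92032837867737 [0.37979832 0.25943464 0.26002999] [-0.14503628 -0.38657939 -2.20501749]
shift [ 556.5 -100.    -0.8] turn [ 0.001  0.001 -0.   ]
```

Emit:
send_rows([
  [[30,-5,-40,0,0,0],[556.5,-100,-40,0,0,0],[556.5,-100,-40,0,0,0],[556.5,-100,-40,0,0,0],[556.5,-100,-40,0,0,0],[556.5,-100,-40,0,0,0],[556.5,-100,-40,0,0,0],[556.5,-100,-40,0,0,0],[556.5,-100,-40,0,0,0],[556.5,-100,-40,0,0,0],[556.5,-100,-40,0,0,0],[556.5,-100,-40,0,0,0]],
])

```text
time_s: 30.48
ee_pos: [0.5325, -0.2842, 0.298]
ee_rot: [[0.095, -0.995, -0.004], [-0.995, -0.095, 0.002], [-0.002, 0.004, -1.0]]
wrist_force: [-0.8, 1.1, -1.9]
width: 0.0489
grip_force: 63.2
```

Emit:
send_rows([
  [[0,0,0,0,0,0],[0,0,50,0,0,0],[0,0,100,0,0,0],[0,0,150,0,0,0],[0,0,170,0,0,0],[0,0,170,0,0,0],[0,0,170,0,0,0],[0,0,170,0,0,0]],
])

```text
time_s: 31.48
ee_pos: [0.534, -0.2844, 0.1314]
ee_rot: [[0.096, -0.995, 0.002], [-0.995, -0.096, -0.0], [0.0, -0.002, -1.0]]
wrist_force: [0.7, 0.5, -1.9]
width: 0.0485
grip_force: 63.2
```

Run:
```python
from h import *
s=get_state();print(s['width'],s['ee_pos'],s['wrist_force']); go(.5325,-.285,.094,275.5)
```

```text
0.048501805997026394 [ 0.53402247 -0.28441074  0.13142954] [ 0.68117367  0.49941708 -1.88125686]
shift [ 0.4  1.6 37.4] turn [-0.002 -0.     0.001]
```

Emit:
send_rows([
  [[0,1,0,0,0,0],[0,1,12,0,0,0],[0,1,24,0,0,0],[0,1,32,0,0,0],[0,1,35,0,0,0],[0,1,36.5,0,0,0],[0,1,37,0,0,0],[0,1,37,0,0,0]],
])

```text
time_s: 32.48
ee_pos: [0.5318, -0.2846, 0.0933]
ee_rot: [[0.096, -0.995, -0.001], [-0.995, -0.096, 0.0], [-0.0, 0.001, -1.0]]
wrist_force: [-4.1, -0.0, 4.1]
width: 0.0486
grip_force: 63.6
```

Emit:
send_rows([
  [[0,0,0,0,0,0],[0,0,0,0,0,0],[0,0,0,0,0,0],[0,0,0,0,0,0],[0,0,0,0,0,0],[0,0,-40,0,0,0],[0,0,-80,0,0,0],[0,0,-130,0,0,0],[0,0,-130,0,0,0],[0,0,-130,0,0,0]],
], fingers=1)

```text
time_s: 33.72
ee_pos: [0.532, -0.2844, 0.2226]
ee_rot: [[0.096, -0.995, -0.001], [-0.995, -0.096, 0.001], [-0.001, 0.0, -1.0]]
wrist_force: [0.6, 0.1, -1.0]
width: 0.0853
grip_force: 0.0
```

Run:
```python
from h import *
s=get_state();print(s['width'],s['ee_pos'],s['joints']); tops(); go(.5586,.123,.225,347.5)
```

```text
0.08527956264008141 [ 0.53195734 -0.28439751  0.22260698] [-9.61714862e+00  1.52337354e+01 -1.14525894e+01 -4.97234433e-02
 -6.33503583e+01  1.51264052e+01]
[241. 204.] 183 0.119 [0.5586 0.1231] [0.558 0.123]
[367. 216.] 197 0.117 [ 0.5279 -0.2843] [ 0.5293 -0.2834]
shift [-402.9  -65.8   -2.7] turn [ 1.000e-03  2.000e-03 -1.257e+00]
```

Emit:
send_rows([
  [[-403,-66,0,0,0,-1.257],[-403,-66,0,0,0,-1.257],[-403,-66,0,0,0,-1.257],[-403,-66,0,0,0,-1.257],[-403,-66,0,0,0,-1.257],[-403,-66,0,0,0,-1.257],[-403,-66,0,0,0,-1.257],[-403,-66,0,0,0,-1.257],[-403,-66,0,0,0,-1.257],[-403,-66,0,0,0,-1.257],[-403,-66,30,0,0,-1.257],[-403,-66,30,0,0,-1.257]],
])

```text
time_s: 35.28
ee_pos: [0.5579, 0.1214, 0.1911]
ee_rot: [[0.976, -0.218, -0.005], [-0.218, -0.976, -0.001], [-0.004, 0.002, -1.0]]
wrist_force: [-0.4, -0.1, 0.5]
width: 0.0853
grip_force: 0.0
```

Run:
```python
from h import *
s=get_state();print(s['joints'],s['ee_pos'])
d=snap('wrist')
for j in jars(d):
    if j[1]>800: print(*j)
tops()
go(.5586,.123,.09,347.5)
```

```text
[ 31.84609192  13.93860161 -17.67284226  -0.09597786 -58.64907909
  45.60576227] [0.55793081 0.12135208 0.19111715]
[542. 136.] 2321 0.075 [ 0.5809 -0.0659] [ 0.5784 -0.0694]
[280. 235.] 3995 0.12 [0.5627 0.1251] [0.5642 0.1242]
[305. 204.] 170 0.075 [ 0.573  -0.0865] [ 0.5728 -0.0865]
[241. 207.] 105 0.119 [0.5489 0.1228] [0.5489 0.1225]
[367. 216.] 200 0.117 [ 0.5279 -0.2827] [ 0.5298 -0.283 ]
[309. 241.] 179 0.088 [ 0.448 -0.099] [ 0.4481 -0.0991]
[347. 247.] 191 0.103 [ 0.4279 -0.218 ] [ 0.4293 -0.2191]
shift [ -0.9  -0.6 103.4] turn [ 0.     0.001 -0.001]
```

Emit:
send_rows([
  [[0,-1,0,0,0,0],[0,-1,40,0,0,0],[0,-1,80,0,0,0],[0,-1,103,0,0,0],[0,-1,103,0,0,0],[0,-1,103,0,0,0]],
])

```text
time_s: 36.12
ee_pos: [0.5603, 0.1244, 0.0914]
ee_rot: [[0.976, -0.216, 0.001], [-0.216, -0.976, 0.001], [0.001, -0.001, -1.0]]
wrist_force: [-0.1, -0.2, 0.5]
width: 0.0858
grip_force: 0.0
```

Emit:
send_rows([
  [[0,0,0,0,0,0],[0,0,0,0,0,0],[0,0,0,0,0,0],[0,0,0,0,0,0],[0,0,0,0,0,0],[0,0,-10,0,0,0],[0,0,-40,0,0,0],[0,0,-80,0,0,0],[0,0,-120,0,0,0],[0,0,-180,0,0,0],[0,0,-180,0,0,0],[0,0,-180,0,0,0]],
], fingers=-1)

```text
time_s: 37.62
ee_pos: [0.5589, 0.1237, 0.2699]
ee_rot: [[0.976, -0.216, -0.001], [-0.216, -0.976, 0.001], [-0.001, -0.001, -1.0]]
wrist_force: [0.2, -0.3, -3.1]
width: 0.0486
grip_force: 62.6
```

Run:
```python
from h import *
s=get_state();print(s['width'],s['grip_force'],s['ee_pos'],s['wrist_force']); go(.625,-.202,.27,347.5)
```

```text
0.048598942778961124 62.63775587081909 [0.55888772 0.12368998 0.26987817] [ 0.15662114 -0.34844659 -3.0660166 ]
shift [135.  303.7  -0.6] turn [-0.001  0.001  0.   ]
```

Emit:
send_rows([
  [[68,152,0,0,0,0],[135,304,0,0,0,0],[135,304,0,0,0,0],[135,304,0,0,0,0],[135,304,0,0,0,0],[135,304,0,0,0,0],[135,304,0,0,0,0],[135,304,50,0,0,0],[135,304,100,0,0,0],[135,304,130,0,0,0],[135,304,130,0,0,0],[135,304,130,0,0,0]],
])

```text
time_s: 39.12
ee_pos: [0.6264, -0.2014, 0.141]
ee_rot: [[0.977, -0.215, 0.001], [-0.215, -0.977, 0.0], [0.001, -0.0, -1.0]]
wrist_force: [0.9, -0.4, -2.8]
width: 0.0489
grip_force: 63.2
```

Run:
```python
from h import *
s=get_state();print(s['width'],s['ee_pos'],s['wrist_force']); go(.625,-.202,.104,347.5)
```

```text
0.04894324486379823 [ 0.62637934 -0.2014169   0.1410315 ] [ 0.91776988 -0.36486724 -2.77026471]
shift [-1.2  0.9 37. ] turn [-0.    -0.001  0.002]
```

Emit:
send_rows([
  [[-1,0.5,0,0,0,0],[-1,0.5,12,0,0,0],[-1,0.5,24,0,0,0],[-1,0.5,32,0,0,0],[-1,0.5,35,0,0,0],[-1,0.5,36.5,0,0,0],[-1,0.5,37,0,0,0],[-1,0.5,37,0,0,0]],
])

```text
time_s: 40.12
ee_pos: [0.6245, -0.2024, 0.1032]
ee_rot: [[0.976, -0.216, -0.0], [-0.216, -0.976, 0.0], [-0.001, -0.0, -1.0]]
wrist_force: [-2.7, 0.0, 1.9]
width: 0.0489
grip_force: 63.4
```

Emit:
send_rows([
  [[0,0,0,0,0,0],[0,0,0,0,0,0],[0,0,0,0,0,0],[0,0,0,0,0,0],[0,0,0,0,0,0],[0,0,-50,0,0,0],[0,0,-100,0,0,0],[0,0,-150,0,0,0],[0,0,-150,0,0,0],[0,0,-150,0,0,0]],
], fingers=1)

```text
time_s: 41.38
ee_pos: [0.6242, -0.2022, 0.2525]
ee_rot: [[0.976, -0.216, -0.001], [-0.216, -0.976, 0.001], [-0.001, -0.001, -1.0]]
wrist_force: [0.3, -0.6, -0.5]
width: 0.0852
grip_force: 0.0
```

```bash
cat >> h.py <<'E'
def pose(psi,phi):
    """tool rotation: azimuth psi of tool x when down; tool z is phi below horizontal, towards psi"""
    a,f=np.radians(psi),np.radians(phi); z=np.array([np.cos(a)*np.cos(f),np.sin(a)*np.cos(f),-np.sin(f)])
    y=np.array([np.sin(a),-np.cos(a),0]); return np.stack([np.cross(y,z),y,z],1)
def go2(p,G,s=None):
    s=s or get_state(); R=np.array(s['ee_rot'])
    print('shift',(1e3*R.T@(np.array(p)-s['ee_pos'])).round(1),'turn',Ro.from_matrix(R.T@G).as_rotvec().round(3))
def pusher():
    d=snap('top'); P=cloud(d); hsv=cv2.cvtColor(d['image'],cv2.COLOR_RGB2HSV)
    m=((hsv[...,1]<40)&(hsv[...,2]>150)&(P[...,2]>.04)&(P[...,2]<.07)).astype(np.uint8)
    m[:, :130]=0;m[:,215:]=0;m[:180]=0;m[270:]=0
    l=P[m>0][:,:2].astype(np.float32); print('pusher',len(l),cv2.minAreaRect(l))
E
python3 - <<'E'
from h import *
s=get_state();print(s['width'],s['ee_pos'],s['joints']); tops(); pusher()
a=np.radians(73.07);A=np.array([np.cos(a),np.sin(a)])
G=pose(73,90); go2([.45,.2,.30],G)
E
```

```text
0.08517118153678736 [ 0.62423536 -0.20224139  0.25248455] [-9.86439006e-01  1.89551946e+01 -2.13336713e+00 -5.90751978e-02
 -6.89561518e+01  7.85184780e+01]
[342. 186.] 190 0.131 [ 0.6215 -0.2016] [ 0.6218 -0.201 ]
[367. 216.] 196 0.117 [ 0.5279 -0.2828] [ 0.5297 -0.283 ]
[347. 247.] 191 0.103 [ 0.4279 -0.218 ] [ 0.4293 -0.2193]
pusher 527 ((0.5056741833686829, 0.3785068094730377), (0.1118323877453804, 0.05461940914392471), 72.9323959350586)
shift [-256.9 -355.2  -47.9] turn [-0.003  0.002 -1.492]
```

Emit:
send_rows([
  [[-257,-355,-48,0,0,-1.492],[-257,-355,-48,0,0,-1.492],[-257,-355,-48,0,0,-1.492],[-257,-355,-48,0,0,-1.492],[-257,-355,-48,0,0,-1.492],[-257,-355,-48,0,0,-1.492],[-257,-355,-48,0,0,-1.492],[-257,-355,-48,0,0,-1.492],[-257,-355,-48,0,0,-1.492],[-257,-355,-48,0,0,-1.492],[-257,-355,-48,0,0,-1.492],[-257,-355,-48,0,0,-1.492]],
])

```text
time_s: 42.98
ee_pos: [0.4506, 0.199, 0.3009]
ee_rot: [[0.295, 0.956, -0.001], [0.956, -0.295, 0.0], [-0.0, -0.001, -1.0]]
wrist_force: [0.5, 0.0, -0.0]
width: 0.0854
grip_force: 0.0
```

Run:
```python
from h import *
s=get_state();print(s['ee_pos'],s['joints'])
a=np.radians(73);A=np.array([np.cos(a),np.sin(a),0]); c=np.array([.506,.379,.030]); g=c-30*A/1e3
for phi in (40,45,50):
    G=pose(73,phi); go2(g-G[:,2]*.106,G)
d=snap('top'); tops(d); pusher()
```

```text
[0.45064781 0.19900759 0.30088769] [ 4.66987702e+01  1.50162173e+00 -1.74845753e+01 -5.62694412e-02
 -7.10440133e+01  1.16177807e+02]
shift [ 77.1   0.3 202.7] turn [ 0.     0.873 -0.003]
shift [ 83.4   0.3 195.9] turn [-0.     0.785 -0.003]
shift [ 90.2   0.3 189.7] turn [-0.     0.698 -0.003]
[342. 186.] 187 0.131 [ 0.6231 -0.2016] [ 0.6222 -0.2   ]
[305. 204.] 169 0.075 [ 0.573  -0.0866] [ 0.5731 -0.0866]
[367. 216.] 193 0.117 [ 0.5279 -0.2844] [ 0.5296 -0.2834]
[309. 241.] 180 0.089 [ 0.4479 -0.099 ] [ 0.448  -0.0989]
[347. 247.] 191 0.104 [ 0.4279 -0.2179] [ 0.4292 -0.2189]
pusher 0 ((0.0, 0.0), (0.0, 0.0), 0.0)
```

Emit:
send_rows([
  [[40,0,0,0,0.18,0],[60,0,0,0,0.36,0],[83,0,0,0,0.54,0],[83,0,30,0,0.72,0],[83,0,60,0,0.785,0],[83,0,100,0,0.785,0],[83,0,130,0,0.785,0],[83,0,150,0,0.785,0],[83,0,150,0,0.785,0],[83,0,150,0,0.785,0]],
])

```text
time_s: 44.32
ee_pos: [0.4725, 0.2894, 0.1689]
ee_rot: [[0.226, 0.952, 0.206], [0.694, -0.305, 0.652], [0.684, -0.004, -0.73]]
wrist_force: [-0.6, -0.3, -0.1]
width: 0.0857
grip_force: 0.0
```

Run:
```python
from h import *
s=get_state();print(s['ee_pos'],s['ee_rot'],s['joints'])
a=np.radians(73);A=np.array([np.cos(a),np.sin(a),0]); c=np.array([.506,.379,.030]); g=c-30*A/1e3
G=pose(73,45); go2(g-G[:,2]*.106,G); go2(g-G[:,2]*.006,G)
snap('wrist','w5.png'); pusher()
```

```text
[0.47245816 0.28940014 0.16893584] [[ 0.22564657  0.95222029  0.20581582]
 [ 0.69391148 -0.30538143  0.65209588]
 [ 0.68379126 -0.00432524 -0.72966486]] [ 25.4013925    7.02198404 -24.50020509 -52.9133956  -38.88398825
 173.59912634]
shift [-50.6   6.3  40.3] turn [ 0.006  0.032 -0.013]
shift [-47.3   5.6 140.2] turn [ 0.006  0.032 -0.013]
pusher 0 ((0.0, 0.0), (0.0, 0.0), 0.0)
```

View pics/w5.png

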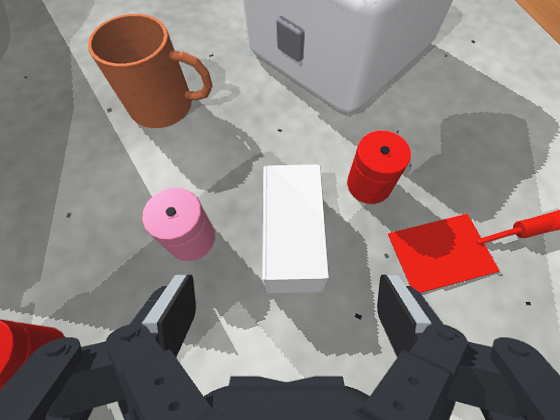

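The wrist view shows the pusher at (295,225) with its closed end nearest at (298,285), so the mouth is on the far side. Joint 6 is near its limit, so I'll use a slightly steeper pitch and measure the pusher from this view.

Run:
```python
from h import *
d=snap('wrist'); P=cloud(d); hsv=cv2.cvtColor(d['image'],cv2.COLOR_RGB2HSV)
m=((hsv[...,1]<40)&(hsv[...,2]>180)&(P[...,2]>.045)&(P[...,2]<.065)).astype(np.uint8); m[:,:240]=0;m[:,345:]=0;m[:150]=0;m[300:]=0
print(m.sum(),cv2.minAreaRect(P[m>0][:,:2].astype(np.float32)),np.median(P[m>0][:,2]))
a=np.radians(73);A=np.array([np.cos(a),np.sin(a),0]); c=np.array([.506,.379,.030]); g=c-30*A/1e3
G=pose(73,52); go2(g-G[:,2]*.086,G); go2(g-G[:,2]*.006,G)
```

```text
6850 ((0.5074212551116943, 0.37881654500961304), (0.11080695688724518, 0.053745169192552567), 73.11006927490234) 0.05419619635932443
shift [-39.4   6.   60.7] turn [ 0.006 -0.09  -0.014]
shift [-46.6   5.5 140.4] turn [ 0.006 -0.09  -0.014]
```

Emit:
send_rows([
  [[-20,3,0,0.006,-0.09,-0.014],[-39,6,20,0.006,-0.09,-0.014],[-39,6,40,0.006,-0.09,-0.014],[-39,6,60,0.006,-0.09,-0.014],[-39,6,60,0.006,-0.09,-0.014],[-39,6,60,0.006,-0.09,-0.014]],
])

```text
time_s: 45.22
ee_pos: [0.4814, 0.3006, 0.0994]
ee_rot: [[0.233, 0.956, 0.178], [0.756, -0.293, 0.585], [0.612, -0.001, -0.791]]
wrist_force: [-0.1, 0.5, 0.4]
width: 0.0855
grip_force: 0.0
```

Run:
```python
from h import *
s=get_state();print(s['ee_pos'],s['joints'])
a=np.radians(73);A=np.array([np.cos(a),np.sin(a),0]); c=np.array([.507,.379,.030]); g=c-30*A/1e3
G=pose(73,52); go2(g-G[:,2]*.006,G)
```

```text
[0.48135448 0.30058015 0.09939242] [ 29.14701493  14.06338634 -24.79387436 -51.37035148 -32.90464234
 173.57029337]
shift [-1.   1.6 81. ] turn [-0.     0.005 -0.001]
```

Emit:
send_rows([
  [[-1,1.5,10,0,-0.05,0],[-1,1.5,30,0,-0.05,0],[-1,1.5,50,0,-0.05,0],[-1,1.5,70,0,-0.05,0],[-1,1.5,81,0,-0.05,0],[-1,1.5,81,0,-0.05,0],[-1,1.5,81,0,-0.05,0]],
])

```text
time_s: 46.1
ee_pos: [0.4971, 0.3462, 0.0346]
ee_rot: [[0.242, 0.956, 0.167], [0.784, -0.294, 0.547], [0.572, -0.001, -0.82]]
wrist_force: [-0.0, 0.3, 0.6]
width: 0.0853
grip_force: 0.0
```

Run:
```python
from h import *
s=get_state();print(s['ee_pos'],s['joints'],s['wrist_force'])
a=np.radians(73);A=np.array([np.cos(a),np.sin(a),0]); c=np.array([.507,.379,.030]); g=c-30*A/1e3
G=pose(73,55); go2(g-G[:,2]*.006,G)
snap('wrist','w6.png')
```

```text
[0.4970612  0.3462204  0.03461625] [ 33.89930584  22.37109086 -22.2762484  -52.97724327 -26.85756938
 173.37082952] [-0.02142295  0.33298341  0.58000761]
shift [ 0.8 -0.1  0.2] turn [-0.     0.002 -0.002]
```

View pics/w6.png

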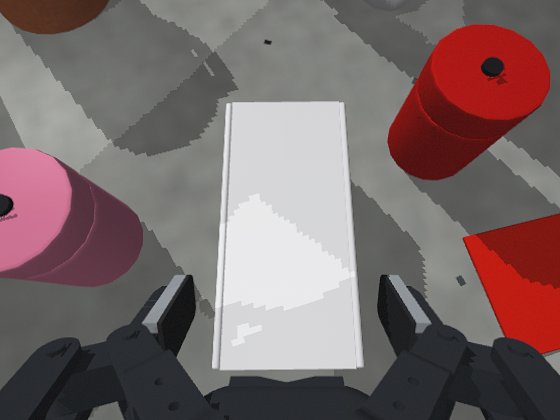

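The pusher sits centred between the pads, top face from (228,102) to (362,368), so I'll close and lift.

Emit:
send_rows([
  [[0,0,0,0,0,0],[0,0,0,0,0,0],[0,0,0,0,0,0],[0,0,0,0,0,0],[0,0,0,0,0,0],[6,0,-8,0,0,0],[17,0,-25,0,0,0],[34,0,-49,0,0,0],[57,0,-82,0,0,0],[86,0,-123,0,0,0],[103,0,-147,0,0,0],[103,0,-147,0,0,0]],
], fingers=-1)

```text
time_s: 47.65
ee_pos: [0.4978, 0.3475, 0.2172]
ee_rot: [[0.239, 0.956, 0.17], [0.783, -0.293, 0.549], [0.575, 0.002, -0.818]]
wrist_force: [-0.0, 0.6, -1.8]
width: 0.0535
grip_force: 63.0
```

Run:
```python
from h import *
s=get_state();print(s['ee_pos'],s['joints'],s['wrist_force'],s['width'],s['grip_force'])
go2([.47,.25,.32],pose(60,90))
snap('wrist','w7.png')
```

```text
[0.49780924 0.34747372 0.21721064] [ 40.28951068   6.14773871 -20.3114132  -30.91011585 -37.00927571
 143.27961792] [-0.02976225  0.60265232 -1.76979966] 0.05350051145702583 63.04004430770874
shift [ -23.8    2.2 -142.4] turn [-0.068 -0.61   0.22 ]
```

View pics/w7.png

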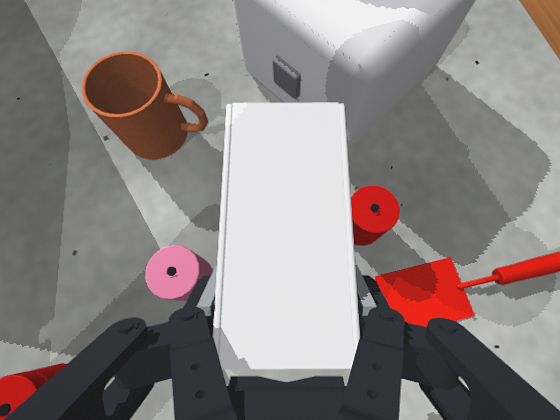

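Emit:
send_rows([
  [[-4,0,-30,-0.01,-0.1,0.04],[-8,1,-60,-0.023,-0.2,0.073],[-12,1,-90,-0.034,-0.31,0.11],[-20,2,-120,-0.05,-0.45,0.16],[-24,2,-142,-0.068,-0.61,0.22],[-24,2,-142,-0.068,-0.61,0.22],[-24,2,-142,-0.068,-0.61,0.22]],
])

```text
time_s: 48.58
ee_pos: [0.4692, 0.25, 0.3147]
ee_rot: [[0.5, 0.866, -0.006], [0.866, -0.5, -0.002], [-0.004, -0.004, -1.0]]
wrist_force: [0.5, -0.2, -0.7]
width: 0.0533
grip_force: 63.0
```

Run:
```python
from h import *
s=get_state();print(s['ee_pos'],s['joints'])
m=np.array([68.7,0,57.5])/1e3
for h,phi in ((10,145),(0,145),(15,110)):
    G=pose(h,phi); p=np.array([.522,-.179,.20])-G@m; print(h,phi,p.round(3)); go2(p,G)
```

```text
[0.46922473 0.24998439 0.3146832 ] [ 49.06246651   5.20081937 -11.64150715  -0.1945766  -73.44752829
 100.98426399]
10 145 [ 0.53  -0.178  0.289]
shift [-340.   266.3   25.8] turn [ 0.416 -0.891  0.803]
0 145 [ 0.53  -0.179  0.289]
shift [-341.1  267.    25.8] turn [ 0.499 -0.862  0.963]
15 110 [ 0.479 -0.191  0.278]
shift [-376.7  228.7   37.8] turn [ 0.135 -0.325  0.777]
```

Emit:
send_rows([
  [[-341,267,0,0.499,-0.862,0.963],[-341,267,0,0.499,-0.862,0.963],[-341,267,0,0.499,-0.862,0.963],[-341,267,0,0.499,-0.862,0.963],[-341,267,0,0.499,-0.862,0.963],[-341,267,0,0.499,-0.862,0.963],[-341,267,0,0.499,-0.862,0.963],[-341,267,0,0.499,-0.862,0.963],[-341,267,0,0.499,-0.862,0.963],[-341,267,0,0.499,-0.862,0.963],[-341,267,0,0.499,-0.862,0.963],[-341,267,0,0.499,-0.862,0.963]],
])

```text
time_s: 50.08
ee_pos: [0.5299, -0.1782, 0.3188]
ee_rot: [[0.577, 0.001, -0.817], [-0.001, -1.0, -0.001], [-0.817, 0.001, -0.577]]
wrist_force: [-0.5, -0.4, -0.4]
width: 0.0531
grip_force: 63.5
```

Run:
```python
from h import *
s=get_state();print(s['ee_pos'],s['joints'],s['width'])
m=np.array([68.7,0,57.5])/1e3; print('mouth',(np.array(s['ee_pos'])+np.array(s['ee_rot'])@m).round(4))
G=pose(0,145); p=np.array([.522,-.179,.20])-G@m; go2(p,G)
d=snap('scene'); tops()
cv2.imwrite('pics/s8.png',cv2.resize(d['image'][140:320,170:350],None,fx=3.3,fy=3.3,interpolation=cv2.INTER_CUBIC)[...,::-1])
```

```text
[ 0.52991604 -0.17822929  0.31880053] [   0.98859262   38.29434854   19.64972169   -0.90192091 -126.08548643
   88.86813708] 0.053146545826093704
mouth [ 0.5226 -0.1783  0.2295]
shift [24.   0.7 17.2] turn [ 0.001 -0.005 -0.001]
[367. 216.] 193 0.118 [ 0.5294 -0.2826] [ 0.5294 -0.2832]
[347. 247.] 188 0.103 [ 0.4279 -0.218 ] [ 0.4293 -0.2193]
```

View pics/s8.png

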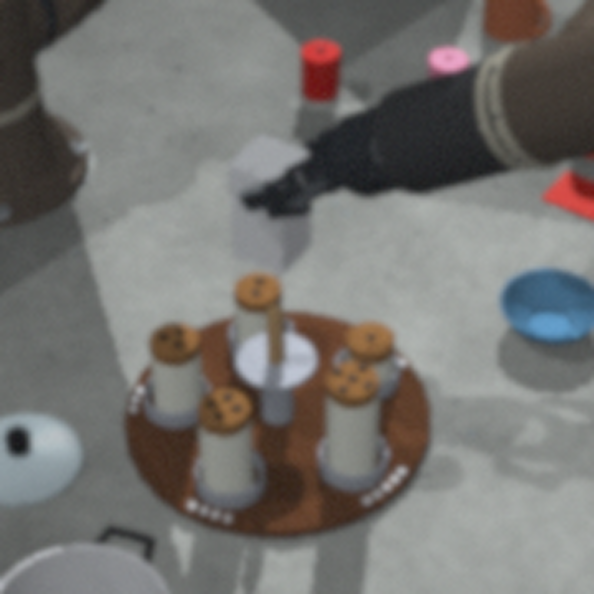

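The scene crop shows all five jars in their pockets and the pusher mouth down at (270,200), above the peg at (277,335). I'll lower it over the peg.

Emit:
send_rows([
  [[16.3,0.5,11.5,0,-0.005,0],[32.7,0.5,23,0,-0.005,0],[49,0.5,34.6,0,-0.005,0],[65.4,0.5,46,0,-0.005,0],[81.7,0.5,57.7,0,-0.005,0],[98,0.5,69.2,0,-0.005,0],[98,0.5,69.2,0,-0.005,0],[98,0.5,69.2,0,-0.005,0],[98,0.5,69.2,0,-0.005,0]],
])

```text
time_s: 51.3
ee_pos: [0.5301, -0.1799, 0.1987]
ee_rot: [[0.572, -0.001, -0.82], [-0.002, -1.0, -0.0], [-0.82, 0.002, -0.572]]
wrist_force: [0.4, -0.7, -1.7]
width: 0.0537
grip_force: 63.5
```

Run:
```python
from h import *
s=get_state();print(s['ee_pos'],s['wrist_force'],s['width'])
m=np.array([68.7,0,57.5])/1e3; print('mouth',(np.array(s['ee_pos'])+np.array(s['ee_rot'])@m).round(4))
G=pose(0,145); p=np.array([.522,-.179,.0905])-G@m; go2(p,G)
```

```text
[ 0.53006408 -0.1799179   0.19866133] [ 0.44422675 -0.70011161 -1.73869429] 0.053651195654381756
mouth [ 0.5222 -0.1801  0.1094]
shift [15.3 -1.  11.1] turn [ 0.     0.001 -0.002]
```

Then lower until contact, release, and back out along the tool axis.

Emit:
send_rows([
  [[4,-0.5,3,0,0,0],[8,-0.5,6,0,0,0],[12,-0.5,8.5,0,0,0],[14,-0.5,10,0,0,0],[15.5,-0.5,11,0,0,0],[15.5,-0.5,11,0,0,0],[15.5,-0.5,11,0,0,0]],
])

```text
time_s: 52.18
ee_pos: [0.5295, -0.1794, 0.179]
ee_rot: [[0.571, -0.001, -0.821], [-0.002, -1.0, 0.0], [-0.821, 0.002, -0.571]]
wrist_force: [-1.0, 1.5, 0.6]
width: 0.0534
grip_force: 63.6
```

Run:
```python
from h import *
s=get_state();print(s['ee_pos'],s['wrist_force'],s['wrist_torque'],s['width'])
m=np.array([68.7,0,57.5])/1e3; print('mouth',(np.array(s['ee_pos'])+np.array(s['ee_rot'])@m).round(4))
```

```text
[ 0.52947884 -0.17938027  0.17897399] [-0.95408301  1.49795715  0.56519156] [ 0.09091641 -2.2985976  -0.09570911] 0.05341693124665729
mouth [ 0.5215 -0.1795  0.0897]
```

Emit:
send_rows([
  [[0.8,0,0.6,0,0,0],[0.8,0,0.6,0,0,0],[0.8,0,0.6,0,0,0]],
])

```text
time_s: 52.55
ee_pos: [0.5294, -0.1794, 0.1789]
ee_rot: [[0.571, -0.001, -0.821], [-0.002, -1.0, -0.0], [-0.821, 0.002, -0.571]]
wrist_force: [-0.8, 1.6, 5.8]
width: 0.0532
grip_force: 64.0
```

Emit:
send_rows([
  [[0,0,0,0,0,0],[0,0,0,0,0,0],[0,0,0,0,0,0],[0,0,0,0,0,0],[0,0,0,0,0,0],[0,0,0,0,0,0]],
], fingers=1)

```text
time_s: 53.3
ee_pos: [0.5295, -0.1794, 0.1778]
ee_rot: [[0.571, -0.001, -0.821], [-0.002, -1.0, 0.0], [-0.821, 0.002, -0.571]]
wrist_force: [0.0, -0.3, -0.4]
width: 0.0852
grip_force: 0.0
```

Emit:
send_rows([
  [[0,0,-10,0,0,0],[0,0,-30,0,0,0],[0,0,-55,0,0,0],[0,0,-80,0,0,0],[-40,0,-110,0,0,0],[-80,0,-120,0,0,0],[-100,0,-120,0,0,0],[-100,0,-120,0,0,0],[-100,0,-120,0,0,0]],
])

```text
time_s: 54.42
ee_pos: [0.5708, -0.179, 0.3271]
ee_rot: [[0.57, -0.001, -0.822], [-0.002, -1.0, 0.0], [-0.822, 0.001, -0.57]]
wrist_force: [0.0, 0.5, -1.5]
width: 0.0855
grip_force: 0.0
```

Run:
```python
from h import *
s=get_state();print(s['time_s'],s['ee_pos'],s['wrist_force'],s['width'])
d=snap('scene'); P=cloud(d)
cv2.imwrite('pics/s9.png',cv2.resize(d['image'][140:320,170:350],None,fx=3.3,fy=3.3,interpolation=cv2.INTER_CUBIC)[...,::-1])
hsv=cv2.cvtColor(d['image'],cv2.COLOR_RGB2HSV)
r=np.hypot(P[...,0]-.522,P[...,1]+.179); m=(r<.06)&(P[...,2]>.17)&(P[...,2]<.23)
q=P[m]; print(m.sum(),np.percentile(q[:,2],[5,50,95]),q.min(0),q.max(0)); t=q[q[:,2]>.196]; print(len(t),cv2.minAreaRect(t[:,:2].astype(np.float32)))
```

```text
54.425 [ 0.57082316 -0.17900406  0.32712094] [ 0.01562914  0.54816177 -1.5311898 ] 0.08554533980311546
348 [0.1731357  0.19564114 0.20192001] [ 0.4922698  -0.21210384  0.1702103 ] [ 0.55238513 -0.15051013  0.20726077]
169 ((0.5224030017852783, -0.18156524002552032), (0.05456828698515892, 0.05933133512735367), 0.46892812848091125)
```

View pics/s9.png

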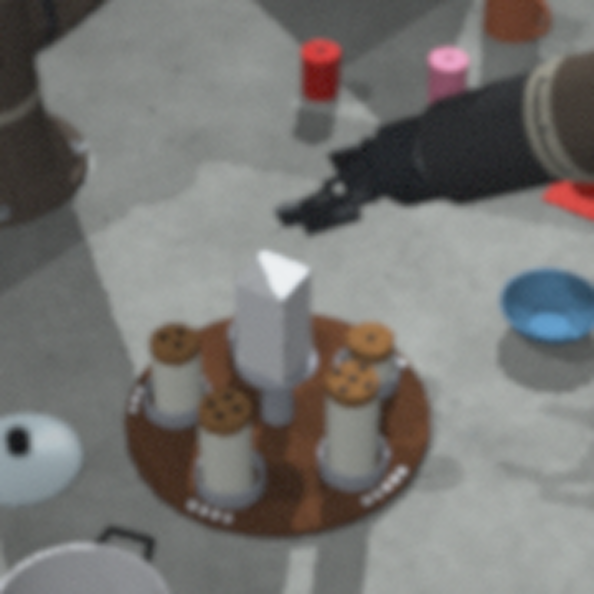

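The pusher stands upright on the collar at (275,315), its top about 200 mm above the counter. Jars 1, 3, 4 and 5 are in their pockets, and jar2 is hidden behind the pusher. I'll check the jars from the top view before handing in.

Run:
```python
from h import *
tops()
d=snap('wrist')
for j in jars(d):
    if j[1]>300: print('w',*j)
```

```text
[342. 186.] 191 0.131 [ 0.6214 -0.2   ] [ 0.6222 -0.2004]
[367. 216.] 194 0.117 [ 0.5296 -0.2844] [ 0.5295 -0.283 ]
[347. 247.] 186 0.103 [ 0.428  -0.2197] [ 0.4292 -0.2195]
w [424.  16.] 1817 0.118 [ 0.5244 -0.2863] [ 0.5274 -0.2809]
w [206.  54.] 1959 0.09 [ 0.4614 -0.1013] [ 0.4614 -0.1007]
w [338.  79.] 602 0.104 [ 0.4416 -0.2319] [ 0.4429 -0.2316]
w [449. 250.] 381 0.098 [-0.5485 -0.828 ] [-0.55   -0.8272]
```

All five jars are accounted for: jar1 shows in the scene view and jar2 in the wrist view at 90 mm.

```bash
python3 -c "
from h import *
print(finish_job())"
```

```text
the job is handed in; nothing more can be done
None
```

All five jars stand in their matching pockets, loaded from 1 to 5, the pusher stands mouth down over the peg on the collar, and the job is handed in; no verdict came back.

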